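Click the bead tub's lid shut

ROBOT

A 7-joint arm with a two-finger parallel gripper is mounted at the origin on the work surface. World frame = base frame: x ahead of the robot, y to its left, z up, the work surface at z = 0. Lengths are in mm, angles in rad, forces in N, time in s.
With the tool pointing down it reaches from about 400 to 900 mm from the base axis. Payload 5.6 kg.
Tool frame: the origin (TCP) lies midway between the tips of the shut fingers; the grasp point (between the pads) lies 19 mm behind it; z points along the fingers, y is the line along which they close (so a half turn about z gives the same grasp; the last joint's range is limited). The gripper opens to 92 mm and grips with 3 to 60 N. Pads are 20 mm wide; open, the fingers measure 128 mm over their backs; the gripper's body (75 mm by 189 mm) begins 69 mm behind the grasp point.
Start: joints at [-1.3, 0.468, -0.012, 1.603, 0.006, 1.071, -0.056], TCP at [200.68, 618.253, 214.592] pointing down, gripper open.
Joint ranges: [-2.53, 2.53], [-0.31, 2.02], [-1.57, 1.55], [0.28, 2.44], [-1.29, 4.43], [0.15, 1.84], [-2.92, 2.92]. Speed limits (rad/s): [2.57, 2.57, 3.14, 3.14, 3.14, 3.14, 3.14].

INTERFACE

Orientations are given as a rotation vector (axis times angle).
In Python, from cell import robot, grip, kin, viewer gives the robot as it stands. Calls block until the motion is done:
- robot.movep(position, orientation): joint-space move of the TCP to a pose.
- robot.servo_line(position, feed=150, rotation=None): straight line of the TCP; rotation=None keeps the orientation; feed is the mean speed in mm/s.
- robot.goto_joints(angles): joint-space move.
- grip(opening, newtons=None): opening from 0.0 (shut) to 1.0 (fully open); newtons is the grip in N (None keeps the last); returns when the fingers have stopped.
- robot.hold(seconds).
- kin.ik(position, orientation): joint angles nearest the present ones, or None.
- robot.observe(): the state.
- viewer.read_camera(name): name is "side" or "top"; returns the picture (420x560x3 uint8, red, green, blue); there is no depth.
- viewer.camera_info(name): a dict with "camera_matrix" (3x3 intrinsics, pixels), "R" (3x3) and "t" (3): a world point X has camera coordinates R X + t. Camera axes: x right, y down, z forward; pixel columns grow to the right and rows downward; lengths in mm; the calibration is good to about 2 mm. A picture is of the moment at which its call begins. camera_info takes no time and is no camera call.
A pose or a line that the arm cannot do raises robot.IKError and nothing moves.
- robot.job_done(): hands the job in; it is judged then, once.
Trained networks look in the newest picture that a camera, given by its name, has taken for a name from the list of things; names that differ only in an ending like _2 or _b are one class to them, and where a whole thing is asked for, a point or a joint stands for the part that bears it (a point fixed in the world has none). Each returns a list of dicts, best first, with "confidence" (0 to 1); they miss things now and then, are a little off and sometimes report something else, mostly with a low value. They report only what shows in the picture. A call takes as long as a camera call.
- viewer.silhouettes(name, camera): "mask" (420x560 bool, what is visible of it).
- viewer.pinpoint(name, camera): "at" ([x, y, z] in mm, in the coordinates of the camera as it stood for that picture, good to about 4 mm: a listed point, or the origin of a listed thing).
The state is a dict: "t": time; "joints": joint angles; "joint_velocities": joint speeds; "joint_torque": joint torques, N m; "tcp_pos": TCP position; "tcp_rot": TCP orientation; "contact_force": force on the tool from outside, world axes, zero at the start; "wrist_torque": the same for the moment, N m; "grip_width": opening from 0.0 (shut) to 1.0 (fully open); "grip_force": force on a finger pad.
Only numpy, scipy, OpenCV 4.12 (cv2) and the standard library are available. Lean on these libraries where they do the work, as an engineer would, in place of code of your own. Each camera call takes 0.05 s, during which the arm holds its last target. There are 200 camera calls.

TASK

The lid of the round bead tub is only laid on: press down on each of its four blue rim sections with the fingertips until all four have clicked fully shut and stay down. The tub stays standing where it is, not lifted or pushed about, and the other things are left alone.

Things in the scene. Friction and masses are not known exactly. Their poses are not given: they have to be found in the camera images.
- tub: round clear bead tub, 140 mm wide, 62 mm high, about 1 kg, loose on the shelf. Lid on top: fixed white disc (112 mm wide, top 64 mm above the shelf) ringed by a blue rim 150 mm wide cut into four quarter sections. Origin: centre of the underside, at world z = 0; z up. The sections' middles lie along the tub's own +x (far), +y (left), -x (near) and -y (right)
- pad_near (a point): middle of the top face of the yellow press pad on the near section of the rim, 66 mm from the tub's axis; pad 32 mm along the rim, 14 mm across, standing 2 mm above the 17 mm wide blue section. 78 mm above the shelf while raised, 70 mm when clicked shut
- pad_left (a point): middle of the top face of the yellow press pad on the left section of the rim, 66 mm from the tub's axis; pad 32 mm along the rim, 14 mm across, standing 2 mm above the 17 mm wide blue section. 78 mm above the shelf while raised, 70 mm when clicked shut
- pad_far (a point): middle of the top face of the yellow press pad on the far section of the rim, 66 mm from the tub's axis; pad 32 mm along the rim, 14 mm across, standing 2 mm above the 17 mm wide blue section. 78 mm above the shelf while raised, 70 mm when clicked shut
- pad_right (a point): middle of the top face of the yellow press pad on the right section of the rim, 66 mm from the tub's axis; pad 32 mm along the rim, 14 mm across, standing 2 mm above the 17 mm wide blue section. 78 mm above the shelf while raised, 70 mm when clicked shut
- section_near (a joint): how far the near rim section is pressed straight down, m: 0 raised (start), 0.008 fully shut. It resists with about 5 N at first, then weakens and snaps over half way (0.004): let go before that it springs back up, past it it clicks down onto a solid stop and stays
- section_left (a joint): how far the left rim section is pressed straight down, m: 0 raised (start), 0.008 fully shut. It resists with about 5 N at first, then weakens and snaps over half way (0.004): let go before that it springs back up, past it it clicks down onto a solid stop and stays
- section_far (a joint): how far the far rim section is pressed straight down, m: 0 raised (start), 0.008 fully shut. It resists with about 5 N at first, then weakens and snaps over half way (0.004): let go before that it springs back up, past it it clicks down onto a solid stop and stays
- section_right (a joint): how far the right rim section is pressed straight down, m: 0 raised (start), 0.008 fully shut. It resists with about 5 N at first, then weakens and snaps over half way (0.004): let go before that it springs back up, past it it clicks down onto a solid stop and stays
- inlaid_box: dark wooden box with mother-of-pearl inlay, 124 x 164 x 69 mm, origin under its centre; to be left alone
- pin_vise: brass pin vise drill lying along its x axis, 12 mm thick, about 105 mm long with the bit, origin under its handle's middle; near the tub, to be left alone
- finial_cap: silver finial cap standing upright, 28 mm across, 38 mm high, origin under its centre; near the tub, to be left alone
- bead_jar: green glass bead jar with brass cap, 64 mm across, 95 mm high, origin under its centre; to be left alone
- bead_tray: walnut bead tray, 220 x 150 x 22 mm, origin under its centre; to be left alone
- polishing_block: felt-topped wooden polishing block, 50 x 80 x 30 mm, origin under its centre; to be left alone

How it is judged:
By the outcome, as a careful person would: the job done as asked, in the order asked, and still so for the second after the job is handed in, with the robot touching nothing.
It also fails if it takes over 40 s, if anything falls off the work surface, if the arm or the gripper's body presses on something with over 40 N, if the wrist force passes 120 N, or if a joint passes its speed limit or range.

## Working session

There is one attempt and no reset: what is moved stays moved. The work goes in short steps, each a Python script; the robot and the scene stay as the last script left them, time stands still between calls to the robot, and variables do not carry over. Pictures are saved under pics/ and viewed, at most 10 in all, crops included, and the job is handed in when it is done.

```bash
mkdir -p pics; cat > h.py <<'E'
import numpy as np, cv2
from cell import robot, grip, kin, viewer
def snap(c,f=None):
    im=viewer.read_camera(c)
    if f: cv2.imwrite('pics/'+f,im[:,:,::-1])
    return im
def world(name,c):
    i=viewer.camera_info(c);R=np.array(i['R']);t=np.array(i['t'])
    return [(round(d['confidence'],2),np.round(R.T@(np.array(d['at'])-t),1)) for d in viewer.pinpoint(name,c)[:2]]
E
python3 - <<'E'
from h import *
a=snap('top');b=snap('side')
cv2.imwrite('pics/a.png',cv2.resize(np.vstack([a,b])[:,:,::-1],(400,600)) if 0 else a[:,:,::-1]); cv2.imwrite('pics/b.png',b[:,:,::-1])
for c in('top','side'):
    for n in['tub','pad_near','pad_left','pad_far','pad_right','pin_vise','finial_cap','bead_jar','inlaid_box']: print(c,n,world(n,c))
o=robot.observe();print(o['t'],o['tcp_rot'],o['grip_width'])
E
```

```text
top tub [(0.59, array([567.2,   7.7,  -1. ]))]
top pad_near [(0.72, array([506.4,  42.7,  76.8])), (0.41, array([529.7, -45.5,  79.9]))]
top pad_left [(0.53, array([604.3,  60.8,  80.7]))]
top pad_far [(0.56, array([624.7, -26.4,  77.4]))]
top pad_right [(0.5, array([530.3, -48.6,  76.2]))]
top pin_vise [(0.55, array([476.8, -88.2,   2.2]))]
top finial_cap [(0.39, array([7.126e+02, 2.070e+01, 6.000e-01]))]
top bead_jar [(0.95, array([ 696.2, -408.1,   -0.7])), (0.53, array([620.2, -29.3,  75.9]))]
top inlaid_box [(0.91, array([ 496.1, -554.5,   -8.2]))]
side tub [(0.62, array([563.8,   5.1,  -5.4]))]
side pad_near [(0.6, array([505.6,  36.6,  74. ]))]
side pad_left [(0.67, array([598.9,  57.6,  75.4]))]
side pad_far [(0.75, array([621.3, -32.6,  72.9])), (0.43, array([505.5,  38. ,  73.5]))]
side pad_right [(0.75, array([533.8, -49.4,  75. ]))]
side pin_vise [(0.64, array([473.1, -92.6,  -3.7]))]
side finial_cap []
side bead_jar [(0.73, array([505. ,  39.8,  73.1])), (0.56, array([ 697.9, -414.2,   -5.5]))]
side inlaid_box [(0.91, array([ 497.7, -555.2,   -4.6]))]
1.0 [4.91000351e-01 3.10296537e+00 9.39376675e-06] 1.0020553223738469
```

View pics/a.png

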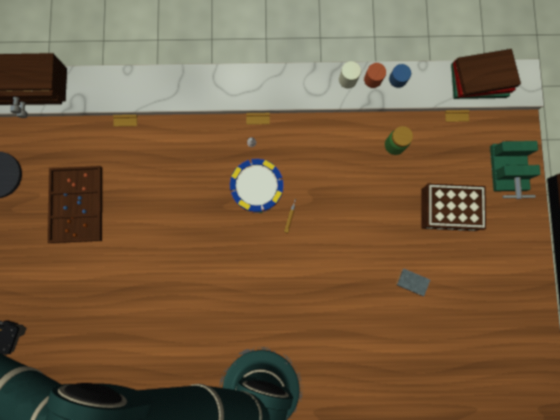

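View pics/b.png

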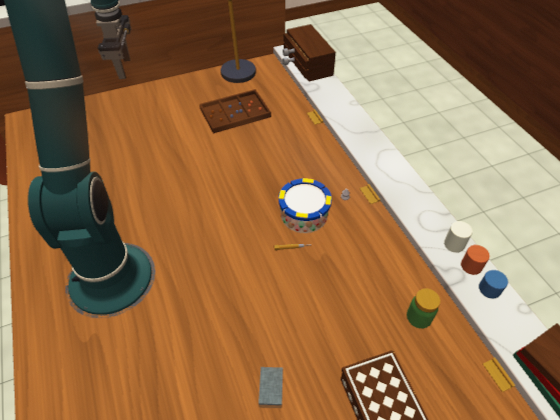

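Top view: tub at about (257,186) px with four yellow pads around it, the pin vise at (290,217) and the finial at (251,142). The side view agrees: tub (305,200), pin vise (292,246), finial (345,194). The pinpointed pad heights (73–81 mm, expected 78) and the opposite-pad spacing (~132 mm) fit. I'll refine with yellow colour blobs on the plane z=78 and plan IK.

```bash
cat >> h.py <<'E'
from scipy.spatial.transform import Rotation as Ro
def blobs(c,z=78.):
    im=snap(c);i=viewer.camera_info(c);K=np.array(i['camera_matrix']);R=np.array(i['R']);t=np.array(i['t'])
    hsv=cv2.cvtColor(im,cv2.COLOR_RGB2HSV);m=cv2.inRange(hsv,(22,120,120),(38,255,255))
    n,_,s,ce=cv2.connectedComponentsWithStats(m);C=-R.T@t;out=[]
    for k in range(1,n):
        d=R.T@np.linalg.inv(K)@[*ce[k],1];P=C+d*(z-C[2])/d[2]
        if s[k,4]>8 and abs(np.hypot(P[0]-565,P[1]-6)-66)<15: out.append((int(s[k,4]),P.round(1)))
    return out
def rot(a): return (Ro.from_euler('z',a,degrees=True)*Ro.from_euler('x',180,degrees=True)).as_rotvec()
E
python3 - <<'E'
from h import *
for c in('top','side'):
    b=blobs(c);print(c,b,np.mean([p for _,p in b],0))
    for s,p in b: print(np.degrees(np.arctan2(p[1]-5.5,p[0]-565.5)).round(1),np.hypot(p[1]-5.5,p[0]-565.5).round(1))
ps=-32
for k,n in enumerate(['far','left','near','right']):
    th=np.radians(ps+90*k);P=[565.5+65*np.cos(th),5.5+65*np.sin(th),110]
    for a in (ps+90*k,ps+90*k+180):
        j=kin.ik(P,rot(a));print(n,a,None if j is None else np.round(j,2))
E
```

```text
top [(60, array([622.7, -28.1,  78. ])), (60, array([601.4,  64.1,  78. ])), (54, array([531. , -50.1,  78. ])), (56, array([508.4,  41.4,  78. ]))] [565.875   6.825  78.   ]
-30.4 66.3
58.5 68.7
-121.8 65.4
147.8 67.4
side [(42, array([597.2,  56.8,  78. ])), (47, array([505.8,  34.9,  78. ])), (45, array([619.3, -34.4,  78. ])), (47, array([528.1, -56. ,  78. ]))] [5.626e+02 3.250e-01 7.800e+01]
58.3 60.3
153.8 66.5
-36.6 67.0
-121.3 72.0
far -32 [-0.83  1.    1.34  1.81 -1.04  1.25 -1.3 ]
far 148 [-0.33  0.56  0.44  1.78 -0.3   0.86  1.26]
left 58 [-0.63  0.58  0.64  1.84 -0.44  0.87 -0.34]
left 238 [-0.18  0.51  0.03  1.81 -0.02  0.83  2.44]
near 148 [-0.47  0.39  0.39  2.04 -0.22  0.74  1.07]
near 328 [-1.09  0.82  1.35  2.08 -0.95  1.08 -1.39]
right 238 [-0.15  0.41  0.22  1.99 -0.13  0.76  2.73]
right 418 [-0.53  0.48  0.72  2.01 -0.44  0.8  -0.12]
```

```bash
cat >> h.py <<'E'
PS=-31.5; C=np.array([565.,4.8])
def press(n):
    k=['far','left','near','right'].index(n);th=np.radians(PS+90*k);x,y=C+65*np.array([np.cos(th),np.sin(th)])
    robot.movep([x,y,105],rot(58.5 if k%2 else 148.5))
    robot.servo_line([x,y,82],feed=60);f0=robot.observe()['contact_force'][2];log=[]
    z=82
    while z>66:
        z-=1;robot.servo_line([x,y,z],feed=20);o=robot.observe();f=o['contact_force'];d=f[2]-f0
        log.append((z,round(o['tcp_pos'][2],1),round(d,1)))
        if (z<=72 and d>15) or d>40: break
    print(n,log,'lateral',np.round(f[:2],1))
    robot.hold(.1);robot.servo_line([x,y,105],feed=80);print('t',robot.observe()['t'])
E
python3 - <<'E'
from h import *
grip(0,20)
robot.movep([565,5,180],rot(148.5)); print(robot.observe()['t'])
press('near')
E
```

```text
4.9833
near [(81, np.float64(81.2), np.float64(0.3)), (80, np.float64(80.0), np.float64(-0.9)), (79, np.float64(78.9), np.float64(0.3)), (78, np.float64(78.3), np.float64(3.9)), (77, np.float64(77.2), np.float64(3.6)), (76, np.float64(76.0), np.float64(2.4)), (75, np.float64(74.7), np.float64(-0.0)), (74, np.float64(73.8), np.float64(-1.1)), (73, np.float64(72.9), np.float64(0.0)), (72, np.float64(71.9), np.float64(0.2)), (71, np.float64(70.9), np.float64(-0.2)), (70, np.float64(70.3), np.float64(4.5)), (69, np.float64(70.1), np.float64(13.7)), (68, np.float64(70.0), np.float64(22.2))] lateral [-7.4 -0.7]
t 10.2167
```

Near clicked: the force peaked, snapped over at about 75 mm, then met the stop at 70 mm. On to the other three, which fit the time budget.

```bash
python3 - <<'E'
from h import *
for n in('left','far','right'): press(n)
x=robot.observe()['tcp_pos'];robot.servo_line([x[0],x[1],170],feed=150)
robot.movep([480,260,220],rot(58.5))
a=snap('top');b=snap('side')
for c in('top','side'):
    bl=blobs(c,70.);print(c,bl,np.mean([p for _,p in bl],0).round(1))
    for n in('tub','pad_near','pad_left','pad_far','pad_right'): print(n,world(n,c)[:1])
v=[cv2.resize(a[130:250,200:320],(390,390),interpolation=2),cv2.resize(b[150:270,250:370],(390,390),interpolation=2)]
cv2.imwrite('pics/c.png',np.hstack(v)[:,:,::-1]);print(robot.observe()['t'])
E
```

```text
left [(81, np.float64(81.2), np.float64(0.3)), (80, np.float64(80.0), np.float64(1.1)), (79, np.float64(78.9), np.float64(1.6)), (78, np.float64(78.4), np.float64(4.2)), (77, np.float64(77.2), np.float64(4.4)), (76, np.float64(75.9), np.float64(2.7)), (75, np.float64(74.5), np.float64(0.1)), (74, np.float64(73.7), np.float64(1.2)), (73, np.float64(72.9), np.float64(-0.3)), (72, np.float64(71.9), np.float64(-0.1)), (71, np.float64(70.9), np.float64(1.3)), (70, np.float64(70.4), np.float64(4.3)), (69, np.float64(70.2), np.float64(10.8)), (68, np.float64(70.0), np.float64(17.8))] lateral [-5.9  0.3]
t 16.1667
far [(81, np.float64(81.2), np.float64(1.1)), (80, np.float64(80.1), np.float64(1.0)), (79, np.float64(78.9), np.float64(1.0)), (78, np.float64(78.4), np.float64(4.5)), (77, np.float64(77.3), np.float64(5.7)), (76, np.float64(75.9), np.float64(3.6)), (75, np.float64(74.4), np.float64(2.0)), (74, np.float64(73.7), np.float64(0.7)), (73, np.float64(72.9), np.float64(0.8)), (72, np.float64(71.9), np.float64(0.7)), (71, np.float64(70.9), np.float64(1.3)), (70, np.float64(70.4), np.floa
[... 854 characters left out ...]
), (55, array([508.7,  41.7,  70. ]))] [565.9   6.8  70. ]
tub [(0.95, array([ 5.683e+02,  7.600e+00, -5.000e-01]))]
pad_near []
pad_left [(0.74, array([602.2,  64.3,  72.4]))]
pad_far [(0.52, array([621. , -26.2,  69.4]))]
pad_right [(0.59, array([ 286.7, -433.6,   -4.7]))]
side [(43, array([597.6,  56.2,  70. ])), (46, array([506.1,  35.3,  70. ])), (43, array([618.7, -35.1,  70. ])), (45, array([527.9, -55.9,  70. ]))] [5.626e+02 1.000e-01 7.000e+01]
tub [(0.92, array([562.2,   4.5,  -1.9]))]
pad_near [(0.57, array([504.5,  40.7,  64. ]))]
pad_left [(0.48, array([599.5,  59.9,  68.4]))]
pad_far [(0.45, array([615.9, -33.4,  65.5]))]
pad_right [(0.84, array([531.5, -50.6,  64.8]))]
30.6417
```

View pics/c.png

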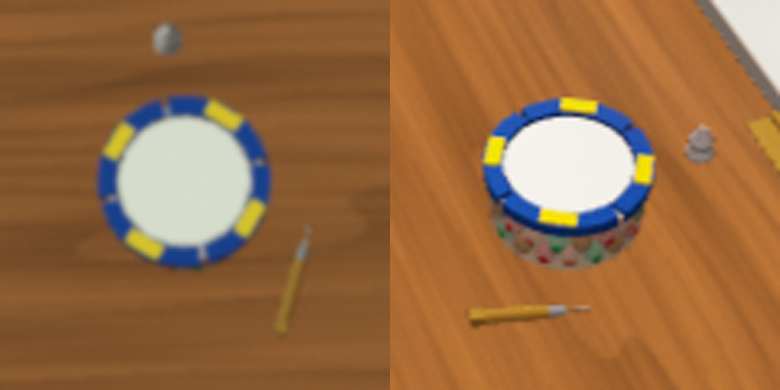

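The crops show all four sections level around the disc. The tub hasn't moved: the blob centres at z=70 match the earlier ones at z=78. The pin vise (right crop ~(530,315)) and the finial (~(700,143)) are still in place.

```bash
python3 -c "
from h import *
print(robot.job_done())"
```

```text
the job is handed in; nothing more can be done
None
```

All four rim sections clicked shut and stayed down, the tub and its neighbours show no movement in the pictures, and the job was handed in at about 31 s of the 40 s limit.

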